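# Fasten the open draw latch of an instrument case in the paint lab

## Robot

A 6-joint arm with a two-finger parallel gripper is mounted at the origin on the work surface. World frame = base frame: x ahead of the robot, y to its left, z up, the work surface at z = 0. Lengths are in mm, angles in rad, forces in N, time in s.
With the tool pointing down it reaches from about 350 to 775 mm from the base axis. Payload 7.3 kg.
Tool frame: the origin (TCP) lies midway between the tips of the shut fingers; the grasp point (between the pads) lies 19 mm behind it; z points along the fingers, y is the line along which they close (so a half turn about z gives the same grasp; the last joint's range is limited). The gripper opens to 92 mm and grips with 3 to 60 N. Pads are 19 mm wide; open, the fingers measure 130 mm over their backs; the gripper's body (75 mm by 190 mm) begins 47 mm behind the grasp point.
Start: joints at [-1.271, 0.342, 1.524, -0, 1.275, -0.146], TCP at [226.393, -473.699, 226.741] pointing down, gripper open.
Joint ranges: [-2.53, 2.53], [-0.77, 2.02], [0.04, 2.7], [-1, 4.14], [0.28, 2.66], [-3.11, 3.11]. Speed limits (rad/s): [2.57, 2.57, 3.14, 3.14, 3.14, 3.14].

## Interface

Orientations are given as [roll, pitch, yaw] about the fixed x, y, z axes, in that order (R = Rz(yaw) Ry(pitch) Rx(roll)).
In Python, from plant import get_obs, capture, camera_model, close_job, search_frame, regions_of, pinpoint gives the robot as it stands. The module is installed in compiled form; this text tells all that it offers.
- The arm moves only by the shell command python3 -m pendant 'ROWS'. ROWS is JSON, one flat list of numbers, 7 for each row, row after row: the shift along the tool's x, y, z in units of 30 mm (1.0 is 30 mm), then the turn, a rotation vector about the tool's x, y, z in units of 4 degrees (1.0 is 4 degrees), then the closure, from -1 (fully open) to 1 (shut), so that 0 is half open. In form: [dx, dy, dz, wx, wy, wz, gripper, dx, dy, dz, wx, wy, wz, gripper, ...]. A call has 1 to 12 rows; each row shifts and turns the commanded pose from where the row before left it, along the tool's axes as they then stand; what a row does not reach is not made up. A row lasts 1/10 s, in which the tool goes at most 50 mm and 8.59 degrees, less where a joint would pass 70% of its speed; a pose out of reach is approached as far as the arm can. A call with a number of a shift or a turn outside -1 to 1 is refused whole. A call with a gripper value outside its range is refused whole. The fingers move at their own pace and stop on an object; the grip force is fixed at half the most. Time passes only in rows, so rows that do not move let the fingers close. It gives the time, the measured TCP pose, the force, the opening and the grip force at its end, in the units of the state.
- get_obs(): the state, without advancing time (a new reading comes with each control period).
- capture(name): name is "scene" or "top" or "wrist"; returns the picture (420x560x3 uint8, red, green, blue); there is no depth.
- camera_model(name): a dict with "fov_y" (degrees; the focal length in pixels is half the picture's height over the tangent of half this angle, whatever the lens; pixels are square), "cx", "cy" (the principal point, pixels), "D" ([k1, k2, p1, p2, k3] as OpenCV has them; the pictures are not rectified), "pose" (4x4, takes a point from camera to world coordinates). Camera axes: x right, y up, looking along -z (the intrinsics and any distortion apply to the point x, -y, -z); pixel columns grow to the right and rows downward; lengths in mm; the calibration is good to about 2 mm. A picture is of the moment at which its call begins: read the wrist's pose just before it. camera_model takes no time and is no camera call; for the wrist camera it gives the pose at the moment of the call.
- close_job(): hands the job in; it is judged then, once.
Trained networks look in the newest picture that a camera, given by its name, has taken for a name from the list of things; names that differ only in an ending like _2 or _b are one class to them, and where a whole thing is asked for, a point or a joint stands for the part that bears it (a point fixed in the world has none). Each returns a list of dicts, best first, with "score" (0 to 1); they miss things now and then, are a little off and sometimes report something else, mostly with a low value. They report only what shows in the picture. A call takes as long as a camera call.
- search_frame(camera, thing): "location" ([column, row] in pixels, amid what is visible of it).
- regions_of(camera, thing): "pixels" (420x560 bool, what is visible of it) and "location" ([column, row] in pixels, amid what is visible of it).
- pinpoint(camera, thing): "location" ([column, row] in pixels: a listed point, or the origin of a listed thing).
The state is a dict: "time": time; "joint_positions": joint angles; "dq": joint speeds; "tau": joint torques, N m; "tool_pos": TCP position; "tcp_rot": TCP orientation; "contact_force": force on the tool from outside, world axes, zero at the start; "moment": the same for the moment, N m; "grip_width": finger opening in mm; "finger_force": force on a finger pad.
Only numpy, scipy, OpenCV 4.12 (cv2) and the standard library are available. Lean on these libraries where they do the work, as an engineer would, in place of code of your own. Each camera call takes 0.05 s, during which the arm holds its last target. There are 200 camera calls.

## Task

One of the two draw latches on top of the grey instrument case is undone: its lever stands up and its wire loop is tipped back. Flip the loop over to the keeper so that its crossbar drops behind the keeper's hook, then press the lever down flat, past its snap point, so that the loop is drawn tight under the hook and stays. Leave the other latch fastened.

Things in the scene. Friction and masses are not known exactly. Their poses are not given: they have to be found in the camera images.
- latch: Undone steel draw latch, fixed on a fixed grey case 120 mm tall. Origin on the case top under the lever pivot (pivot z 16 mm); x runs to the keeper, y along the pivot, z up. Keeper: post 26 mm wide, far face at x 66, hook lip at z 20 to 24 reaching to x 70; sprung, 5 N/mm, gives 3 to 4 mm. A 3 mm thick plate lies beyond it to x 91. The shut latch is 230 mm away along y, on either side.
- lever (a joint): Lever of the undone latch: flat plate 30 mm wide, 5 thick, reaching 55 mm from its pivot. 0 = flat, pointing to -x of the latch, upper face at z 18.5 mm; 1.57 = upright; 1.95 = stop, leaning to the keeper. Stays where left (0.05 N m friction). With the loop hooked it needs about 3 to 5 N near its end and pulls itself down over the last 0.15 rad or so.
- loop_bar (a point): Middle of the wire loop's crossbar (rod 8 mm thick, 50 long, along latch y). Two 85 mm wires at y +-22 join it to pins on the lever, 18 mm from its pivot. The loop swings freely, straddles the lever and passes 30 mm above its raised end. Starts tipped back (-x) on a stop; pushed past upright it falls onto the plate behind the hook (x 75 to 83, z 7 mm). Drawn tight: x about 66.
- shut_lever (a joint): Lever of the other, identical latch on the same case, already fastened: 0 = flat. Leave it so.

How it is judged:
By the outcome, as a careful person would: the job done as asked, in the order asked, and still so for the second after the job is handed in, with the robot touching nothing.
It also fails if it takes over 38 s, if anything falls off the work surface, if the arm or the gripper's body presses on something with over 40 N, if the wrist force passes 120 N, or if a joint passes its speed limit or range.

## Working session

There is one attempt and no reset: what is moved stays moved. The work goes in short steps, Python scripts to look and compute and a shell command to move; the robot and the scene stay as the last step left them, time stands still between calls to the robot, and variables do not carry over. Pictures are saved under pics/ and viewed, at most 10 in all, crops included, and the job is handed in when it is done.

```bash
mkdir -p pics; cat > h.py <<'E'
import numpy as np, cv2
from plant import *
from scipy.spatial.transform import Rotation as R
def K(m):
    f=210/np.tan(np.radians(m["fov_y"]/2)); return np.array([[f,0,m["cx"]],[0,f,m["cy"]],[0,0,1.]])
def ray(m,px):
    u=cv2.undistortPoints(np.array([[px]],float),K(m),np.array(m["D"],float))[0,0]
    P=np.array(m["pose"]); return P[:3,3],P[:3,:3]@np.array([u[0],-u[1],-1.])
def atz(m,px,z):
    o,d=ray(m,px); return o+d*(z-o[2])/d[2]
def proj(m,p):
    P=np.array(m["pose"]); q=(np.atleast_2d(p)-P[:3,3])@P[:3,:3]
    return cv2.projectPoints(q*[1,-1,-1],np.zeros(3),np.zeros(3),K(m),np.array(m["D"],float))[0][:,0]
def tri(ms,pxs):
    A=np.zeros((3,3));b=np.zeros(3)
    for m,p in zip(ms,pxs):
        o,d=ray(m,p); d/=np.linalg.norm(d); M=np.eye(3)-np.outer(d,d); A+=M;b+=M@o
    return np.linalg.solve(A,b)
def save(n,im): cv2.imwrite("pics/"+n,im[:,:,::-1])
E
python3 - <<'E'
from h import *
ims=[]
for c in ("scene","top"):
    im=capture(c); ims.append(im); m=camera_model(c)
    print(c,np.round(np.array(m["pose"])[:3,3]),m["fov_y"])
    for t in ("latch","lever","loop_bar","shut_lever"):
        print(t,[(np.round(r["location"],1).tolist(),round(r["score"],2)) for r in pinpoint(c,t)[:3]])
save("a.png",ims[0]);save("b.png",ims[1])
print(get_obs()["tcp_rot"])
E
```

```text
scene [1042.  151.  611.] 57.75624323540732
latch [([228.7, 226.5], 0.65), ([223.4, 165.4], 0.21)]Traceback (most recent call last):
  File "<stdin>", line 7, in <module>
ValueError: it knows: latch, loop_bar
```

```bash
python3 - <<'E'
from h import *
ims=[];res={}
for c in ("scene","top"):
    im=capture(c); ims.append(im); m=camera_model(c)
    for t in ("latch","loop_bar"):
        r=pinpoint(c,t); res[c,t]=r
        print(c,t,[(np.round(q["location"],1).tolist(),round(q["score"],2)) for q in r[:3]])
    for t in ("lever","shut_lever"):
        r=search_frame(c,t)
        print(c,t,[(np.round(q["location"],1).tolist(),round(q["score"],2)) for q in r[:3]])
    for q in res[c,"latch"]: print("z120",np.round(atz(m,q["location"],120)))
save("a.png",ims[0]);save("b.png",ims[1])
ms=[camera_model(c) for c in ("scene","top")]
for t in ("latch","loop_bar"):
    try: print(t,tri(ms,[res[c,t][0]["location"] for c in ("scene","top")]))
    except Exception as e: print(e)
print(get_obs()["tcp_rot"],get_obs()["time"])
E
```

```text
scene latch [([228.2, 224.4], 0.95)]
scene loop_bar [([228.3, 165.8], 0.92)]
scene lever [([222.4, 202.0], 0.94)]
scene shut_lever [([350.4, 243.9], 0.92)]
z120 [564. -63. 120.]
top latch [([344.8, 209.5], 0.81)]
top loop_bar [([359.6, 223.7], 0.92), ([345.2, 209.3], 0.23)]
top lever [([360.4, 207.8], 0.74), ([180.1, 203.5], 0.39)]
top shut_lever [([179.7, 202.6], 0.55)]
z120 [565. -63. 120.]
latch [565.23322942 -62.35186764 121.35261234]
loop_bar [536.82347033 -62.32066395 234.33510574]
[3.14153280e+00 9.69823024e-06 4.45815884e-01] 0.6
```

View pics/a.png

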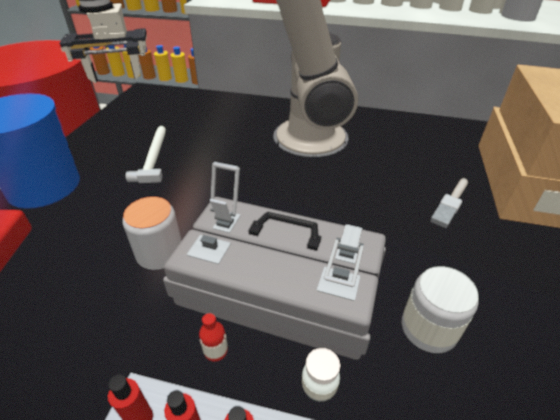

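View pics/b.png

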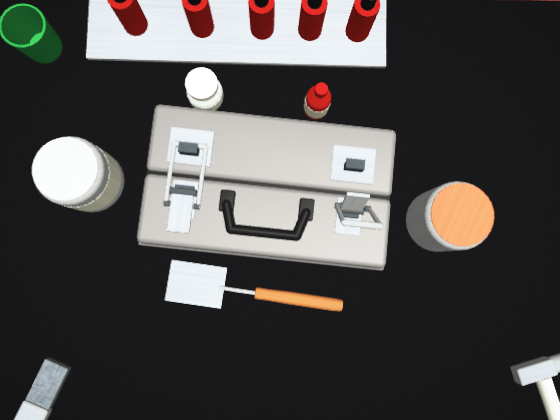

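The scene shows the undone latch at about (228,224) with its loop standing at (228,166). The keeper plate is on the side away from the robot, at (209,247), and the shut latch is at (350,244). The top view agrees: latch (345,209), keeper (355,164), shut latch (182,188). Next I need the latch yaw and the lever angle.

```bash
python3 - <<'E'
from h import *
a=cv2.imread("pics/a.png");b=cv2.imread("pics/b.png");m=camera_model("top");s=camera_model("scene")
A=atz(m,[155,106],120);B=atz(m,[395,132],120);print("edge",A,B,np.degrees(np.arctan2(A[0]-B[0],-(A[1]-B[1]))))
d=A-B; psi=np.arctan2(-d[0],d[1]); print("psi",psi)
# hook of keepers z~24
for p in ([355,164],[188,148]): print("hook",atz(m,p,144))
L=np.array([565,-62.5,120]);Rz=R.from_euler("z",psi).as_matrix()
for th in (1.3,1.57,1.75,1.95):
    P=[[-55*np.cos(th),y,16+55*np.sin(th)] for y in(-15,15)]
    W=L+np.array(P)@Rz.T
    print(th,"top",proj(m,W).round().tolist(),"scene",proj(s,W).round().tolist())
c=np.hstack([cv2.resize(b[130:250,310:400],(390,520),interpolation=2),cv2.resize(a[150:270,185:275],(390,520),interpolation=2)])
cv2.imwrite("pics/c.png",c)
E
```

```text
edge [707.69718686 207.38411259 120.        ] [ 678.03818789 -134.42777371  120.        ] 175.0408692110615
psi -0.08655316030400075
hook [625.66845694 -73.05786535 144.        ]
hook [642.81900999 154.7367214  144.        ]
1.3 top [[364.0, 217.0], [340.0, 215.0]] scene [[220.0, 190.0], [236.0, 193.0]]
1.57 top [[365.0, 205.0], [341.0, 203.0]] scene [[217.0, 194.0], [232.0, 197.0]]
1.75 top [[365.0, 198.0], [342.0, 195.0]] scene [[214.0, 197.0], [230.0, 201.0]]
1.95 top [[366.0, 190.0], [342.0, 187.0]] scene [[212.0, 202.0], [228.0, 206.0]]
```

View pics/c.png

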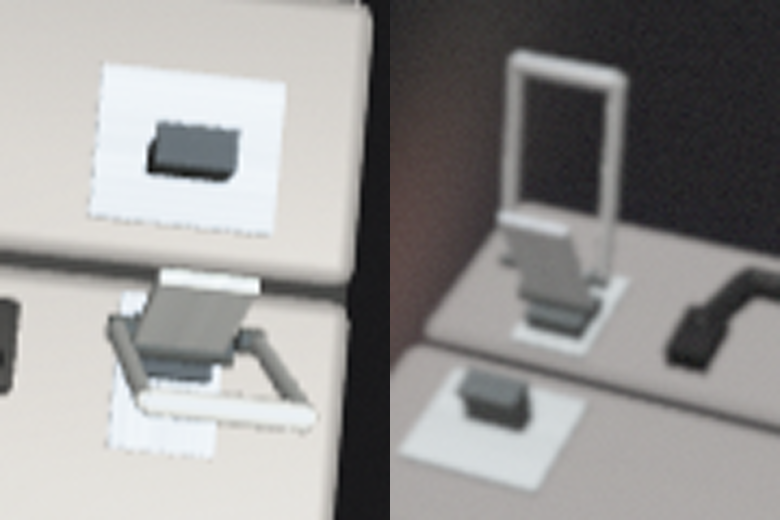

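The lever leans to about 1.85, the latch yaw is about -0.08 and the origin is about (565,-66). I'll move behind the loop bar with the fingers shut.

```bash
python3 -m pendant '[0.83,-0.5,0,0,0,0,1, 0.83,-0.5,0,0,0,0,1, 0.83,-0.5,0,0,0,0,1, 0.83,-0.5,0,0,0,0,1, 0.83,-0.5,0,0,0,0,1, 0.83,-0.5,0,0,0,0,1, 0.83,-0.5,0,0,0,0,1, 0.83,-0.5,0,0,0,0,1, 0.83,-0.5,0,0,0,0,1, 0.83,-0.5,0,0,0,0,1, 0.83,-0.5,0,0,0,0,1, 0.83,-0.5,0,0,0,0,1]'
python3 -m pendant '[0,0,0,0,0,-1,1, 0,0,0,0,0,-1,1, 0,0,0,0,0,-1,1, 0,0,0,0,0,-1,1, 0,0,0,0,0,-1,1, 0,0,0,0,0,-1,1, 0,0,0,0,0,-1,1, 0,0,0,0,0,-1,1, 0,0,0,0,0,-1,1, 0,0,0,0,0,-1,1, 0,0,0,0,0,-1,1, 0,0,0,0,0,-1,1]'
python3 -m pendant '[0,0,0,0,0,-1,1, 0,0,0,0,0,-1,1, 0,0,0,0,0,-1,1, 0,0,0,0,0,0,1]'
```

```text
time: 1.8
tool_pos: [418.9, -181.4, 226.9]
tcp_rot: [3.141, -0.0, 0.446]
contact_force: [-0.4, -0.2, 0.5]
grip_width: 1.5
finger_force: 0.0
time: 3.0
tool_pos: [418.4, -182.5, 226.8]
tcp_rot: [3.141, 0.0, 1.286]
contact_force: [0.4, 0.4, 0.6]
grip_width: 0.4
finger_force: 0.0
time: 3.4
tool_pos: [418.4, -182.5, 226.8]
tcp_rot: [3.141, 0.0, 1.494]
contact_force: [0.9, -0.7, -0.8]
grip_width: 0.1
finger_force: 0.0
```

```bash
python3 -m pendant '[0.85,0.47,0.03,0,0,0,1, 0.85,0.47,0.03,0,0,0,1, 0.85,0.47,0.03,0,0,0,1, 0.85,0.47,0.03,0,0,0,1, 0.85,0.47,0.03,0,0,0,1, 0,0,0,0,0,0,1, 0,0,0,0,0,0,1]'
python3 - <<'E'
from h import *
w=camera_model("wrist");im=capture("wrist");s=capture("scene")
for c in("wrist","scene"):
    for t in ("latch","loop_bar"):
        r=pinpoint(c,t);print(c,t,[(np.round(q["location"],1).tolist(),round(q["score"],2),atz(camera_model(c),q["location"],120 if t=="latch" else 234).round(1)) for q in r[:2]])
save("d.png",np.hstack([cv2.resize(im,(400,300)),cv2.resize(s[130:280,150:350],(400,300))]))
E
```

```text
time: 4.1
tool_pos: [498.5, -60.6, 222.0]
tcp_rot: [-3.141, 0.0, 1.493]
contact_force: [-0.3, 0.0, -0.8]
grip_width: 0.6
finger_force: 0.0
wrist latch [([369.8, 208.9], 0.77, array([562.4, -70.8, 120. ]))]
wrist loop_bar []
scene latch [([227.6, 225.0], 0.79, array([565.7, -63.2, 120. ]))]
scene loop_bar [([224.0, 167.9], 0.89, array([544. , -66.9, 234. ]))]
```

View pics/d.png

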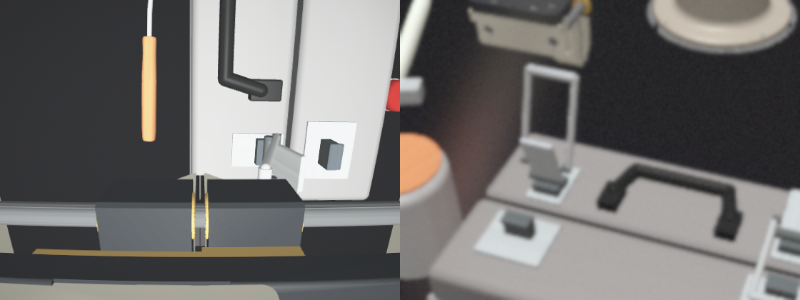

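The wrist picture shows the latch at about (264,150), just ahead of the fingers, and the loop is still tipped back. I'll push it over the top.

```bash
python3 -m pendant '[-0.1,0.4,0,0,0,0,1, 0,0.2,0,0,0,0,1, 0,0.2,0,0,0,0,1, 0,0.2,0,0,0,0,1, 0,0.2,0,0,0,0,1, 0,0.2,0,0,0,0,1, 0,0.2,0,0,0,0,1, 0,0.2,0,0,0,0,1, 0,0.2,0,0,0,0,1, 0,0.2,0,0,0,0,1, 0,0.2,0,0,0,0,1, 0,0,0,0,0,0,1]'
python3 - <<'E'
from h import *
s=capture("scene");t=capture("top")
for c in("top","scene"):
    r=pinpoint(c,"loop_bar");print(c,[(np.round(q["location"],1).tolist(),round(q["score"],2),atz(camera_model(c),q["location"],127).round(1)) for q in r[:2]])
save("e.png",np.hstack([cv2.resize(t[100:250,250:450],(400,300)),cv2.resize(s[130:280,150:350],(400,300))]))
E
```

```text
time: 5.6
tool_pos: [570.8, -69.5, 222.0]
tcp_rot: [3.141, 0.0, 1.493]
contact_force: [0.5, 1.1, 0.4]
grip_width: 0.5
finger_force: 0.0
top []
scene [([206.4, 205.6], 0.51, array([ 530.7, -118.5,  127. ]))]
```

View pics/e.png

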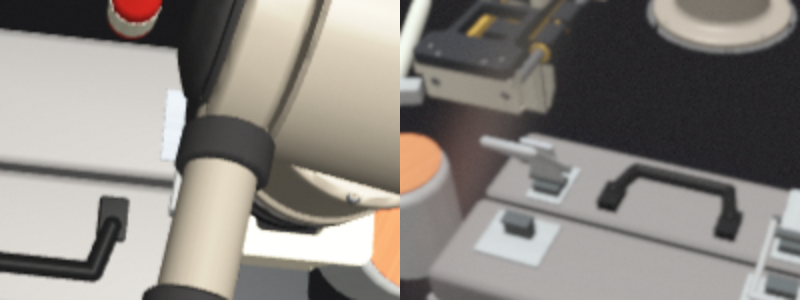

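The loop is past upright, with its bar at about (490,145) in the right half, and looks caught mid-fall. I'll let it settle and look again.

```bash
python3 -m pendant '[0,0,0,0,0,0,1, 0,0,0,0,0,0,1, 0,0,0,0,0,0,1, 0,0,0,0,0,0,1]'
python3 - <<'E'
from h import *
s=capture("scene");t=capture("wrist")
for c in("scene",):
    r=pinpoint(c,"loop_bar");print(c,[(np.round(q["location"],1).tolist(),round(q["score"],2),atz(camera_model(c),q["location"],127).round(1)) for q in r[:2]])
save("f.png",np.hstack([cv2.resize(t,(400,300)),cv2.resize(s[170:270,170:303],(400,300))]))
E
```

```text
time: 6.2
tool_pos: [570.1, -69.4, 222.3]
tcp_rot: [3.141, 0.0, 1.493]
contact_force: [0.2, 0.4, -0.5]
grip_width: -0.0
finger_force: 0.0
scene [([204.8, 253.8], 0.78, array([648.7, -74.1, 127. ])), ([226.8, 226.0], 0.38, array([575.3, -60.7, 127. ]))]
```

View pics/f.png

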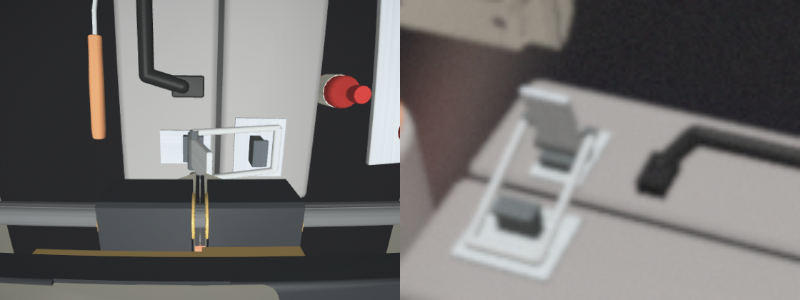

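The loop lies flat with its bar behind the keeper, at about (500,255) on the right and world (649,-74). Next I bring the fingers down on the keeper side of the lever and push it over.

```bash
python3 -m pendant '[0.02,0.46,0,0,0,0,1, 0.02,0.46,0,0,0,0,1, 0.02,0.47,0,0,0,0,1, 0,0,0,0,0,0,1, 0,0,0.38,0,0,0,1, 0,0,0.38,0,0,0,1, 0,0,0.38,0,0,0,1, 0,0,0.38,0,0,0,1, 0,0,0,0,0,0,1]'
python3 -m pendant '[0,-0.21,0,0,0,0,1, 0,-0.21,0,0,0,0,1, 0,-0.21,0,0,0,0,1, 0,-0.21,0,0,0,0,1, 0,-0.21,-0.04,0,0,0,1, 0,-0.21,-0.04,0,0,0,1, 0,-0.21,-0.04,0,0,0,1, 0,-0.27,0,0,0,0,1, 0,-0.27,0,0,0,0,1, 0,0,0,0,0,0,1]'
python3 - <<'E'
from h import *
s=capture("scene");t=capture("wrist")
print([(np.round(q["location"]),q["score"]) for q in pinpoint("scene","loop_bar")[:2]])
save("g.png",np.hstack([cv2.resize(t,(400,300)),cv2.resize(s[170:270,170:303],(400,300))]))
E
```

```text
time: 7.25
tool_pos: [610.5, -70.6, 174.2]
tcp_rot: [-3.138, -0.001, 1.493]
contact_force: [-0.2, 0.3, -0.7]
grip_width: 0.2
finger_force: 0.0
time: 8.25
tool_pos: [550.4, -66.0, 180.1]
tcp_rot: [-3.14, -0.0, 1.493]
contact_force: [0.3, 0.4, 1.2]
grip_width: -0.0
finger_force: 0.0
[(array([204., 250.]), 0.6)]
```

View pics/g.png

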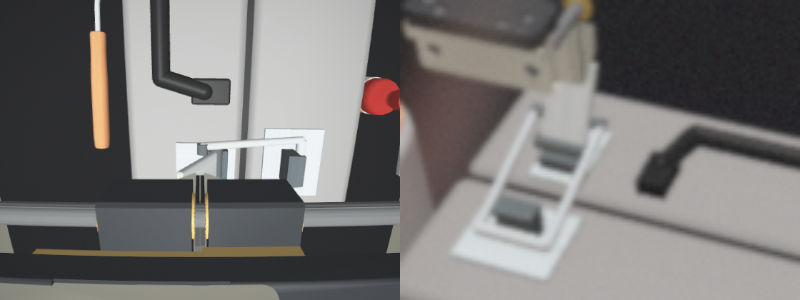

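The lever is tipping back and the bar has been drawn up to the keeper, at about (520,237) on the right. I'll carry on down.

```bash
python3 -m pendant '[0,-0.24,0.1,0,0,0,1, 0,-0.24,0.1,0,0,0,1, 0,-0.14,0.15,0,0,0,1, 0,-0.14,0.15,0,0,0,1, 0,-0.05,0.17,0,0,0,1, 0,-0.05,0.17,0,0,0,1]'
python3 -m pendant '[0,-0.07,0.13,0,0,0,1, 0,-0.07,0.13,0,0,0,1, 0,0,0.13,0,0,0,1, 0,0,0.1,0,0,0,1, 0,0,0.1,0,0,0,1, 0,0,0,0,0,0,1]'
```

```text
time: 9.0
tool_pos: [525.5, -64.1, 154.5]
tcp_rot: [-3.141, 0.0, 1.493]
contact_force: [-0.2, -0.1, 1.2]
grip_width: 0.6
finger_force: 0.7
time: 9.6
tool_pos: [521.7, -63.8, 138.5]
tcp_rot: [3.141, 0.0, 1.493]
contact_force: [-4.8, 0.1, 10.1]
grip_width: 0.4
finger_force: 5.2
```

```bash
python3 -m pendant '[0,0,0.04,0,0,0,1, 0,0,0.04,0,0,0,1, 0,0,0,0,0,0,1]'
python3 -m pendant '[0,0,-0.3,0,0,0,1, 0,0,-0.8,0,0,0,1, 0,-0.5,-1,0,0,0,1, 0,-1,-0.5,0,0,0,1, 0,-1,0,0,0,0,1, 0,-1,0,0,0,0,1, 0,0,0,0,0,0,1, 0,0,0,0,0,0,1]'
python3 - <<'E'
from h import *
s=capture("scene");t=capture("wrist")
for t_ in("loop_bar",): print([(np.round(q["location"]),q["score"],atz(camera_model("scene"),q["location"],135)) for q in pinpoint("scene",t_)[:2]])
save("i.png",np.hstack([cv2.resize(t,(400,300)),cv2.resize(s[170:290,170:370],(400,240))[:240]if 0 else cv2.resize(s[170:300,190:363],(400,300))]))
E
```

```text
time: 9.9
tool_pos: [521.8, -63.8, 138.0]
tcp_rot: [3.14, 0.001, 1.493]
contact_force: [-9.1, 1.9, 25.6]
grip_width: 0.5
finger_force: 12.7
time: 10.7
tool_pos: [417.5, -55.8, 213.3]
tcp_rot: [3.14, 0.0, 1.493]
contact_force: [-0.1, -0.5, 0.1]
grip_width: 0.4
finger_force: 0.0
[(array([209., 248.]), 0.79, array([640.71763898, -68.60208216, 135.        ]))]
```

View pics/i.png

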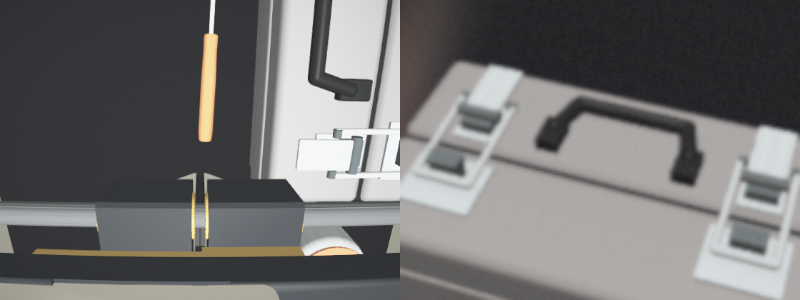

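The lever at (497,88) lies flat. The loop is drawn tight at the keeper, at (450,168), and looks the same as the untouched shut latch on the right. The robot is clear of everything, so I'm handing in.

```bash
python3 -c "from plant import close_job; print(close_job())"
```

```text
the job is handed in; nothing more can be done
None
```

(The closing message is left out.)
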